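# Flip the reorder marker of the empty parts bin

## Robot

A 6-joint arm with a two-finger parallel gripper is mounted at the origin on the work surface. World frame = base frame: x ahead of the robot, y to its left, z up, the work surface at z = 0. Lengths are in m, angles in rad, forces in N, time in s.
With the tool pointing down it reaches from about 0.3 to 0.775 m from the base axis. Payload 14.6 kg.
Tool frame: the origin (TCP) lies midway between the tips of the shut fingers; the grasp point (between the pads) lies behind it (robot.grip_depth is the z of the grasp point in the tool frame, in m); z points along the fingers, x is the direction in which the jaws open and shut, and the axes are right-handed (so a half turn about z gives the same grasp; the last joint's range is limited). The gripper opens to 85 mm and grips with 20 to 120 N. Pads are 22 mm wide; open, the fingers measure 114 mm over their backs; the gripper's body (76 mm by 85 mm) begins 54 mm behind the grasp point. The pads swing forward as they close: fully open they stand 13 mm farther back than shut.
Start: joints at [-0.067, 0.3, 1.521, -0, 1.321, -0.067], TCP at [0.55, -0, 0.231] pointing down, gripper open.
Joint ranges: [-3.03, 3.03], [-0.79, 2.21], [0.23, 2.52], [-1.04, 4.18], [0, 3.07], [-2.55, 2.55]. Speed limits (rad/s): [2.22, 2.22, 2.57, 3.14, 3.14, 3.14].

## Interface

Orientations are given as a unit quaternion [x, y, z, w].
In Python, from station import robot gives the robot as it stands.
- The arm moves only by the tool servo_tool, never from a script. Its argument "series" is a list of rows, each a list of 7 numbers: the shift along the tool's x, y, z in cm, then the turn, a rotation vector about the tool's x, y, z in degrees, then the closure in counts, from 0 (fully open) to 255 (shut). In form: [[x, y, z, wx, wy, wz, hand], ...]. A call has 1 to 8 rows; each row shifts and turns the commanded pose from where the row before left it, along the tool's axes as they then stand; what a row does not reach is not made up. A row lasts 1/12 s, in which the tool goes at most 41.7 mm and 7.16 degrees, less where a joint would pass 70% of its speed; a pose out of reach is approached as far as the arm can. A call with a gripper value outside its range is refused whole. The fingers move at their own pace and stop on an object; "newtons" is the grip in N (left out, the last holds). Time passes only in rows, so rows that do not move let the fingers close. It gives the time, the measured TCP pose, the force and the opening at its end, in the units of the state.
- robot.sense(): the state, without advancing time (a new reading comes with each control period).
- robot.camera(name): name is "scene" or "side" or "wrist"; returns a dict with "image" (384x512x3 uint8, red, green, blue), "mtx" (3x3 intrinsics, pixels), "world_to_cam" (4x4, takes a point from world to camera coordinates). Camera axes: x right, y up, looking along -z (the intrinsics and any distortion apply to the point x, -y, -z); pixel columns grow to the right and rows downward; lengths in m; the calibration is good to about 2 mm. The wrist camera is an equidistant fisheye: a pixel r from the principal point sees the ray r / f radians off the axis. A picture is of the moment at which its call begins. There is no depth.
- robot.job_done(): hands the job in, once; it reports no verdict.
The state is a dict: "clock": time; "q": joint angles; "joint_vel": joint speeds; "joint_efforts": joint torques, N m; "tcp_pos": TCP position; "ee_rot": TCP orientation; "contact_force": force on the tool from outside, world axes, zero at the start; "torque": the same for the moment, N m; "opening": finger opening in m.
Only numpy, scipy, OpenCV 4.12 (cv2) and the standard library are available. Lean on these libraries where they do the work, as an engineer would, in place of code of your own. Each camera call takes 0.05 s, during which the arm holds its last target.

## Task

One of the three parts bins on the bench is empty. With light pushes of the fingertips, without pinching the marker plate, flip that bin's hinged marker up and over its hinge and press it fully down, so that it lies level over the bin with its bar face showing. Leave the bins standing where they are (not lifted, tipped or shoved), leave the other two bins' markers as they are, and disturb nothing else on the bench.

Things in the scene. Friction and masses are not known exactly. Their poses are not given: they have to be found in the camera images.
- bin_empty: the bin that has run out (nothing in it): loose open grey bin, 130 mm in its own x, 100 mm in y, 55 mm high, walls 4 mm, 0.85 to 1.35 kg. Origin: centre of its underside; its x points away from the robot (yawed up to 0.2 rad), z up. Two 6 mm dark brackets on the front (-x) wall, 74 mm apart centre to centre, rise to 107 mm and carry the marker's hinge.
- flag_empty (a joint): hinge of the empty bin's marker plate, rad. 0: the plate lies level, pointing out from the bin towards the robot, ring face up, with only air (about 95 mm) beneath it; pi/2: upright; pi: end stop, the plate lies level over the bin, bar face up. It turns about the bin's y axis. The hinge is stiff (0.035 N m, about half a newton at the free edge): the plate stays at whatever angle it is left, it does not fall by itself. It starts 0 to 0.35 rad up.
- flag_empty_hinge (a point): centre of that hinge axis, fixed on the bin 60 mm in front (-x) of its origin and 100 mm up; the point's axes are those of the bin
- flag_empty_tip (a point): middle of the free edge of that marker plate, 75 mm from the hinge axis. The plate is aluminium, 75 mm long, 50 mm wide (along the hinge), 6 mm thick, hinge axis in its mid plane; the free edge is rounded. From a hand leaning 30 to 45 degrees back towards the robot the fingertips come under this edge from the robot's side and can push the plate up, over and down in one sweep
- face_ring_empty: upper half (3 mm) of that plate, with a raised dark ring on it: the face that shows at the start. Origin on the hinge axis; its z points out of the ring face, its -x along the plate to the free edge
- face_bar_empty: lower half (3 mm) of that plate, with a raised dark bar on its outside: the face to be shown. Origin and axes as the ring half (its -z points out of the bar face)
- bin_clamps: same bin with the same marker, filled with steel hose clamps (rings); to be left as it is. Origin: centre of its underside
- flag_clamps_tip (a point): middle of the free edge of this bin's marker plate, which must stay as it is (0 to 0.15 rad up from level, towards the robot)
- bin_sockets: same bin with the same marker, filled with upright steel sockets (short cylinders); to be left as it is. Origin: centre of its underside
- flag_sockets_tip (a point): middle of the free edge of this bin's marker plate, which must stay as it is (0 to 0.15 rad up from level, towards the robot)
- spray: closed grey spray can, 44 mm across, 125 mm tall, standing; bystander
- jar: small white jar, 44 mm across, 60 mm tall, standing; bystander
- screwdriver: screwdriver lying flat; bystander
- wrench: open wrench lying flat; bystander
- collar: steel collar ring, 56 mm across, 18 mm high, lying flat; bystander
- funnel: steel funnel standing mouth down, 90 mm across, 100 mm tall, beyond the bins; bystander
- dish: flat black round parts dish, 140 mm across, 25 mm high; bystander
Things that resemble listed ones, but are neither listed nor needed, are in the scene too. Leave any turquoise look-alike of the bin_empty alone.

How it is judged:
By the outcome, as a careful person would: the job done as asked, in the order asked, and still so for the second after the job is handed in, with the robot touching nothing.
It also fails if it takes over 42 s, if anything falls off the work surface, if the arm or the gripper's body presses on something with over 40 N, if the wrist force passes 120 N, or if a joint passes its speed limit or range.

## Working session

There is one attempt and no reset: what is moved stays moved. The work goes in short steps, Python scripts to look and compute and a tool call to move; the robot and the scene stay as the last step left them, time stands still between calls to the robot, and variables do not carry over. Pictures are saved under pics/ and viewed, and the job is handed in when it is done.

Besides the shell and the picture viewer there is one more tool, called after "Emit:" by a JSON object that holds its "api" and its "payload", one argument or row to a line. servo_tool: Moves the arm, as the interface text tells. Its arguments: {"type":"object","properties":{"series":{"type":"array","items":{"type":"array","items":{"type":"number"}}},"newtons":{"type":"number"}},"required":["series"]}

```bash
ls; mkdir -p pics
python3 - <<'E'
from station import robot
import cv2,pickle
d={}
for n in ("scene","side","wrist"):
    c=robot.camera(n); d[n]=c; cv2.imwrite(f"pics/{n}0.png",cv2.cvtColor(c["image"],cv2.COLOR_RGB2BGR))
    print(n,c["mtx"].round(1).tolist(),c["world_to_cam"].round(3).tolist(),[k for k in c])
pickle.dump(d,open("cams0.pkl","wb"))
print(robot.sense(), robot.grip_depth)
E
```

```text
pics
scene [[473.0, 0.0, 250.8], [0.0, 473.0, 182.4], [0.0, 0.0, 1.0]] [[-0.286, 0.958, 0.009, 0.067], [-0.735, -0.226, 0.639, 0.323], [0.615, 0.176, 0.769, -1.791], [0.0, 0.0, 0.0, 1.0]] ['image', 'mtx', 'world_to_cam']
side [[385.6, 0.0, 254.0], [0.0, 385.6, 195.6], [0.0, 0.0, 1.0]] [[0.875, -0.483, 0.009, -0.397], [0.32, 0.592, 0.739, -0.26], [-0.363, -0.644, 0.673, -1.072], [0.0, 0.0, 0.0, 1.0]] ['image', 'mtx', 'world_to_cam']
wrist [[297.3, 0.0, 256.6], [0.0, 297.3, 190.9], [0.0, 0.0, 1.0]] [[1.0, 0.0, -0.001, -0.548], [-0.001, 0.946, -0.323, 0.042], [0.001, 0.323, 0.946, -0.381], [0.0, 0.0, 0.0, 1.0]] ['image', 'mtx', 'world_to_cam']
{'clock': 0.15, 'q': array([-6.65933694e-02,  3.00328659e-01,  1.52141058e+00, -3.01525890e-05,
        1.32072118e+00, -6.66009751e-02]), 'joint_vel': array([ 0.00111313, -0.00284303, -0.00238727, -0.00188476, -0.00045194,
        0.00017483]), 'joint_efforts': array([ 1.15317634e-03, -5.43663168e+01, -3.61884356e+01, -9.07762978e-05,
        3.16729136e-03,  4.75633647e-05]), 'tcp_pos': array([5.49827004e-01, 5.08321419e-06, 2.30871589e-01]), 'ee_rot': array([ 9.99999906e-01,  7.54020848e-06, -4.33894973e-04, -1.43008162e-05]), 'contact_force': array([ 0.31192471, -0.10013562,  0.7801322 ]), 'torque': array([-0.01246113,  0.00052645,  0.0232195 ]), 'opening': 0.08533245903007812} -0.0187
```

View pics/scene0.png

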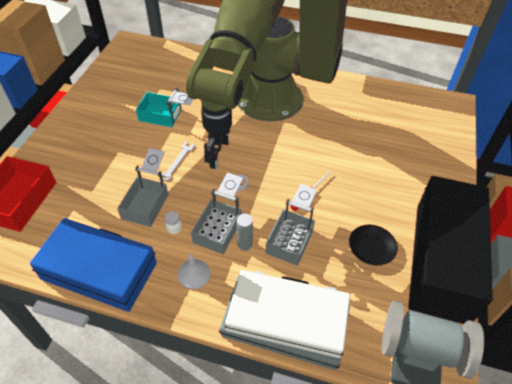

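View pics/side0.png

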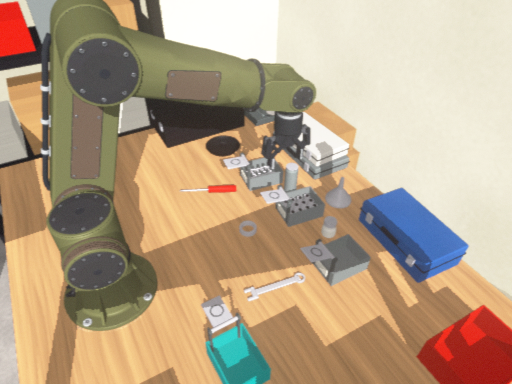

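View pics/wrist0.png

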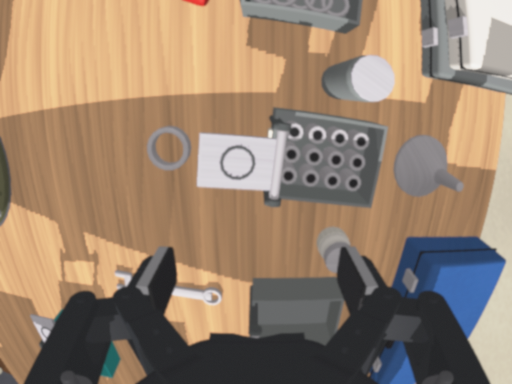

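Run:
```python
import pickle,cv2
d=pickle.load(open("cams0.pkl","rb"))
def crop(n,x,y,w,h,s,o):
    im=cv2.cvtColor(d[n]["image"],cv2.COLOR_RGB2BGR)[y:y+h,x:x+w]
    cv2.imwrite(o,cv2.resize(im,None,fx=s,fy=s,interpolation=cv2.INTER_CUBIC))
crop("scene",105,140,100,90,6,"pics/c1.png")
crop("side",290,225,90,65,8,"pics/c2.png")
```

```text
(no output)
```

View pics/c1.png

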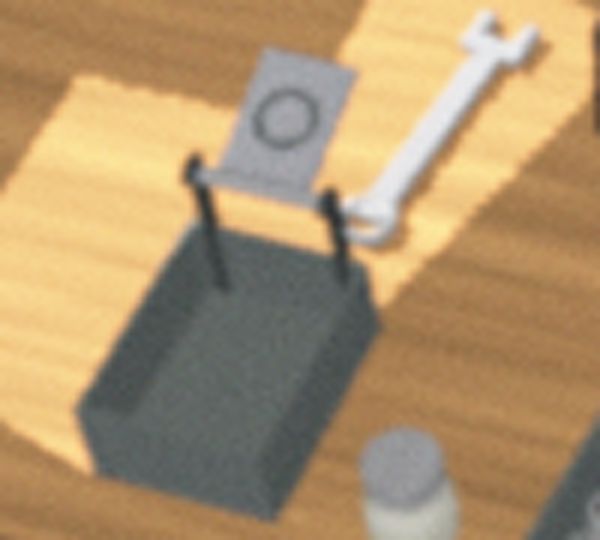

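View pics/c2.png

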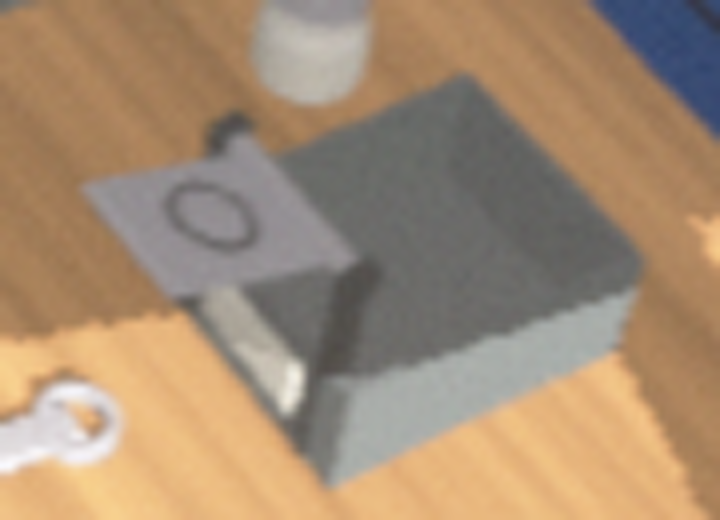

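```bash
cat > fit.py <<'E'
import pickle,cv2,numpy as np
from scipy.optimize import least_squares
def proj(c,P):
    P=np.atleast_2d(P); p=P@c["world_to_cam"][:3,:3].T+c["world_to_cam"][:3,3]
    p=p*[1,-1,-1]; uv=p@c["mtx"].T; return uv[:,:2]/uv[:,2:]
def model(p,pts):
    x,y,yaw,a=p; out=[]
    for q in pts:
        if q[0]=='t': # plate point at r,y,offset normal
            _,r,yy,n=q
            v=np.array([-60-r*np.cos(a)+n*np.sin(a),yy,100+r*np.sin(a)+n*np.cos(a)])
        else: v=np.array(q,float)
        v=v/1000; out.append([x+np.cos(yaw)*v[0]-np.sin(yaw)*v[1],y+np.sin(yaw)*v[0]+np.cos(yaw)*v[1],v[2]])
    return np.array(out)
if __name__=="__main__":
    d=pickle.load(open("cams0.pkl","rb"))
    S=[((95,475),(65,-50,0)),((275,520),(65,50,0)),((80,410),(65,-50,55)),((370,265),(-65,50,55)),((200,225),(-65,-50,55)),((265,48),('t',75,-25,0)),((357,72),('t',75,25,0)),((193,158),(-62,-37,107)),((330,192),(-62,37,107))]
    D=[((330,485),(-65,-50,0)),((625,355),(65,-50,0)),((640,275),(65,-50,55)),((465,75),(65,50,55)),((85,187),('t',75,25,0)),((180,298),('t',75,-25,0)),((365,265),(-60,-37,107)),((232,120),(-60,37,107))]
    us=np.array([s[0] for s in S])/6+[105,140]; ud=np.array([s[0] for s in D])/8+[290,225]
    def res(p): return np.r_[(proj(d["scene"],model(p,[s[1] for s in S]))-us).ravel(),(proj(d["side"],model(p,[s[1] for s in D]))-ud).ravel()]
    r=least_squares(res,[0.55,-.2,0,.1],loss="soft_l1"); print(r.x.round(4)); print(res(r.x).reshape(-1,2).round(1).tolist())
    print(model(r.x,[(-60,0,100),('t',75,0,0),('t',0,0,0)]).round(4), r.x[3])
E
python3 fit.py
```

```text
[ 0.6109 -0.2311 -0.005   0.2398]
[[-1.4, -0.2], [-0.9, 0.4], [-2.7, -0.3], [-1.5, -1.0], [-3.1, -1.8], [-0.4, 0.2], [-0.7, -0.2], [-1.5, -0.1], [-1.6, -0.3], [-0.6, -0.8], [-1.9, -2.2], [0.2, -4.1], [-0.3, -2.1], [-1.1, 0.1], [-2.3, -0.6], [-0.7, -1.2], [-0.4, -1.5]]
[[ 0.5509 -0.2308  0.1   ]
 [ 0.478  -0.2304  0.1178]
 [ 0.5509 -0.2308  0.1   ]] 0.23978454702345436
```

The grey bin at scene (143,200) / side (340,258) has a bare inside, while the others at scene (216,225) and (290,235) hold sockets and clamps. The turquoise one at (158,110) is the look-alike. So the target is the grey one, with its hinge near (0.551, -0.231, 0.1) and its flag about 0.24 up. I'll move beside it at a safe height and shut the fingers on the way.

Emit:
{"api": "servo_tool", "payload": {
  "series": [
    [-1.6,2.9,0,0,0,0,255],
    [-1.6,2.9,0,0,0,0,255],
    [-1.6,2.9,0,0,0,0,255],
    [-1.6,2.9,0,0,0,0,255],
    [-1.6,2.9,0,0,0,0,255],
    [-1.6,2.9,0,0,0,0,255],
    [-1.6,2.9,0,0,0,0,255],
    [-1.6,2.9,0,0,0,0,255]
  ]
}}

```text
clock: 0.82
tcp_pos: [0.4209, -0.2332, 0.2312]
ee_rot: [1.0, 0.0, -0.0, -0.0]
contact_force: [0.6, 0.2, 0.1]
opening: -0.0002
```

Emit:
{"api": "servo_tool", "payload": {
  "series": [
    [0,0,0,0,5,0,255],
    [0,0,0,0,5,0,255],
    [0,0,0,0,5,0,255],
    [0,0,0,0,5,0,255],
    [0,0,0,0,5,0,255],
    [0,0,0,0,5,0,255],
    [0,0,0,0,5,0,255],
    [0,0,0,0,5,0,255]
  ]
}}

```text
clock: 1.48
tcp_pos: [0.4218, -0.2323, 0.2316]
ee_rot: [0.939, -0.0, 0.344, 0.001]
contact_force: [-0.8, 0.1, 0.5]
opening: -0.0002
```

Emit:
{"api": "servo_tool", "payload": {
  "series": [
    [0,0,0,0,0,0,255],
    [0,0,0,0,0,0,255]
  ]
}}

```text
clock: 1.65
tcp_pos: [0.4214, -0.2322, 0.231]
ee_rot: [0.94, -0.001, 0.341, -0.0]
contact_force: [-0.0, -0.4, 0.2]
opening: -0.0
```

Run:
```python
from station import robot
import cv2,pickle
d={}
for n in ("scene","side","wrist"):
    c=robot.camera(n); d[n]=c; cv2.imwrite(f"pics/{n}1.png",cv2.cvtColor(c["image"],cv2.COLOR_RGB2BGR))
pickle.dump(d,open("cams1.pkl","wb"))
s=robot.sense(); print(s["clock"],s["tcp_pos"],s["ee_rot"],s["contact_force"],s["q"],s["opening"])
im=cv2.cvtColor(d["side"]["image"],cv2.COLOR_RGB2BGR)[190:310,190:390]
cv2.imwrite("pics/c3.png",cv2.resize(im,None,fx=4,fy=4,interpolation=cv2.INTER_CUBIC))
```

```text
1.8 [ 0.42237741 -0.2321121   0.23166306] [9.40008887e-01 3.44999272e-04 3.41149763e-01 1.10387181e-04] [ 0.49258225  0.60607272 -0.18314132] [-0.82265705 -0.09163484  2.09348872  0.74010053  0.7713765  -1.27123634] -0.0004038641049862843
```

View pics/wrist1.png

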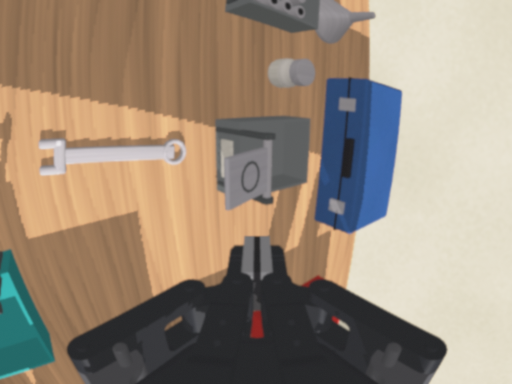

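View pics/c3.png

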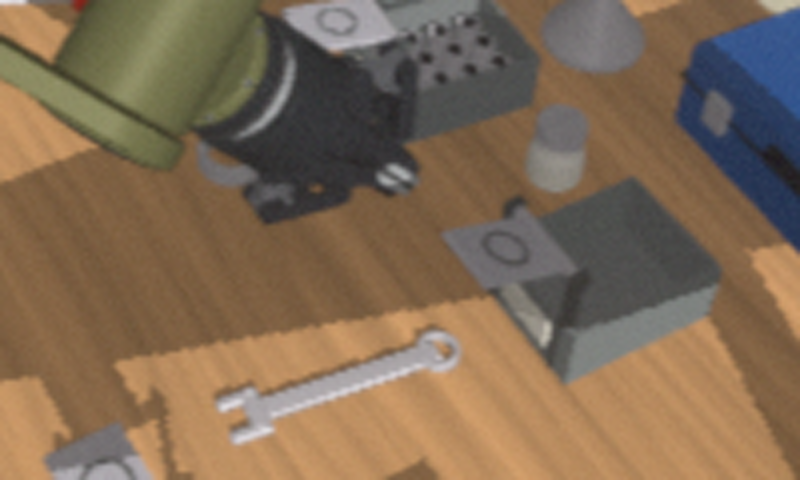

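Run:
```python
import pickle,cv2
d=pickle.load(open("cams1.pkl","rb"))
im=cv2.cvtColor(d["wrist"]["image"],cv2.COLOR_RGB2BGR)[105:305,200:320]
cv2.imwrite("pics/c4.png",cv2.resize(im[:110],None,fx=6,fy=5.4545,interpolation=cv2.INTER_CUBIC)[:600])
im=im[125:200]
cv2.imwrite("pics/c5.png",cv2.resize(im,None,fx=6,fy=6,interpolation=cv2.INTER_CUBIC))
```

```text
(no output)
```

View pics/c4.png

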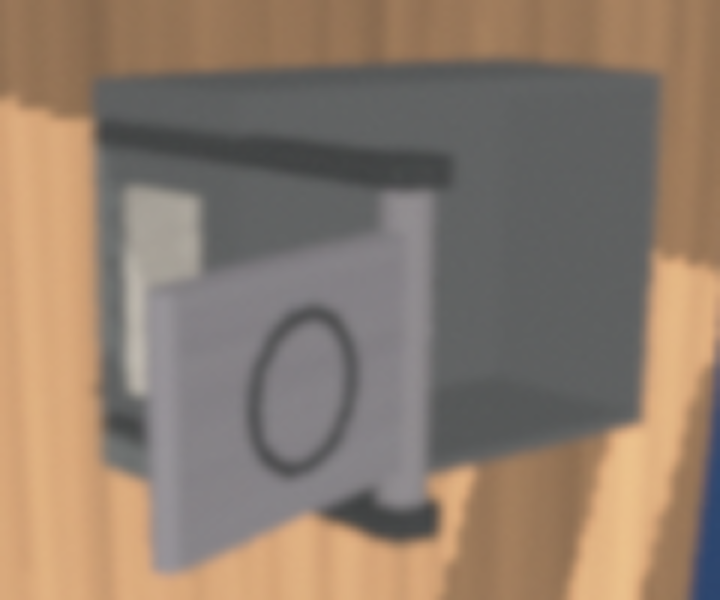

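View pics/c5.png

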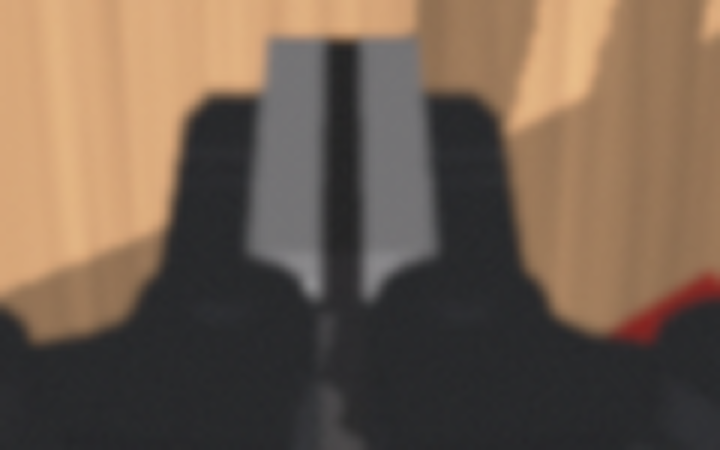

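```bash
cat > fit2.py <<'E'
import pickle,numpy as np
from fit import *
def projw(c,P):
    p=np.atleast_2d(P)@c["world_to_cam"][:3,:3].T+c["world_to_cam"][:3,3]
    p=(p*[1,-1,-1]).reshape(-1,1,3)
    r=np.linalg.norm(p[:,0,:2],axis=1); th=np.arctan2(r,p[:,0,2])
    return p[:,0,:2]/r[:,None]*th[:,None]*c["mtx"][0,0]+c["mtx"][:2,2]
if __name__=="__main__":
    d=pickle.load(open("cams0.pkl","rb")); e=pickle.load(open("cams1.pkl","rb"))
    S=[((95,475),(65,-50,0)),((275,520),(65,50,0)),((265,48),('t',75,-25,0)),((357,72),('t',75,25,0)),((193,158),(-62,-37,107)),((330,192),(-62,37,107))]
    D=[((330,485),(-65,-50,0)),((625,355),(65,-50,0)),((85,187),('t',75,25,0)),((180,298),('t',75,-25,0)),((365,265),(-60,-37,107)),((232,120),(-60,37,107))]
    W=[((445,170),(-60,37,107)),((430,520),(-60,-37,107)),((165,288),('t',75,25,0)),((168,570),('t',75,-25,0)),((660,75),(65,50,55)),((640,420),(65,-50,55))]
    us=np.array([s[0] for s in S])/6+[105,140]; ud=np.array([s[0] for s in D])/8+[290,225]
    uw=np.array([s[0] for s in W])/[6,600/110]+[200,105]
    g=lambda p,A:model(p,[s[1] for s in A])
    A=lambda p:(proj(d["scene"],g(p,S))-us).ravel()
    B=lambda p:(proj(d["side"],g(p,D))-ud).ravel()
    C=lambda p:(projw(e["wrist"],g(p,W))-uw).ravel()
    for nm,fs in (("w",[C]),("all",[A,B,C]),("ss",[A,B])):
        res=lambda p:np.concatenate([f(p) for f in fs])
        r=least_squares(res,[0.61,-.23,0,.2],loss="soft_l1"); print(nm,r.x.round(4),model(r.x,[(-60,0,100)]).round(4)); print(res(r.x).reshape(-1,2).round(1).tolist())
    for n in ("wrist",): print(projw(e[n],[[.4224,-.2321,.2317]]))
E
python3 fit2.py
```

```text
w [ 0.6084 -0.2332 -0.0163  0.3158] [[ 0.5484 -0.2322  0.1   ]]
[[-0.9, 0.3], [-0.2, 0.3], [-0.1, -0.1], [0.2, -0.3], [0.9, -0.5], [0.8, 0.5]]
all [ 0.6098 -0.2332 -0.0118  0.2909] [[ 0.5498 -0.2325  0.1   ]]
[[-1.9, -0.8], [-1.6, 0.0], [-0.9, -0.7], [-1.2, -1.1], [-1.9, -0.6], [-2.0, -0.6], [-0.6, -0.2], [-1.7, -1.4], [-0.7, -0.5], [-1.9, -1.2], [-0.7, -0.5], [-0.3, -1.0], [-0.1, 0.4], [0.8, 0.3], [-0.5, 0.1], [0.0, -0.5], [1.5, -0.7], [1.5, 0.1]]
ss [ 0.611  -0.2316  0.0019  0.2463] [[ 0.551  -0.2317  0.1   ]]
[[-1.5, -0.1], [-0.9, 0.4], [-0.9, 0.1], [-1.1, -0.4], [-1.9, -0.1], [-1.9, -0.4], [-0.3, -0.6], [-1.8, -2.3], [-0.8, 0.3], [-1.8, -0.4], [-0.4, -1.0], [-0.2, -1.3]]
[[257.88356659 250.22430856]]
```

```bash
cat > plan.py <<'E'
import numpy as np
H=np.array([549.5,100.]); 
poly=np.array([[7,0],[-7,0],[15,-11],[-15,-11],[15,-60],[-15,-60]],float)
def axes(th): return np.array([np.cos(th),np.sin(th)]),np.array([np.sin(th),-np.cos(th)])
def edges(th):
    X,Z=axes(th)
    P=[(-7,0),(7,0),(7,-11),(15,-11),(15,-60)]; Q=[(7,0),(-7,0),(-7,-11),(-15,-11),(-15,-60)]
    pts=[]
    for A in (P,Q):
        for u,v in zip(A[:-1],A[1:]):
            for t in np.linspace(0,1,30): pts.append(np.array(u)*(1-t)+np.array(v)*t)
    pts=np.array(pts); return pts[:,:1]*X+pts[:,1:]*Z
def tcp(a,th,r,extra):
    d=np.array([-np.cos(a),np.sin(a)]); n=np.array([-np.sin(a),-np.cos(a)])
    E=edges(th); rr=E@d+r; nn=E@n
    m=(rr<75)&(rr>0)
    off=3-nn[m].min()+0
    return H+d*r+n*(off+extra)
if __name__=="__main__":
    W=[]
    for i,(a,th,r,ex) in enumerate([(0.28,40,60,12)]+[(a,40 if a<1.6 else 40-10*(a-1.6)/(np.pi-1.6),60,0) for a in np.linspace(.4,np.pi,22)]):
        W.append((*tcp(a,np.radians(th),r,ex),th)); print(i,round(a,2),np.round(W[-1],1))
    cur=np.array([421.8,231.2]); th=np.radians(40)
    for w in W:
        X,Z=axes(th); dv=np.array(w[:2])-cur
        c=np.round([dv@X/10,dv@Z/10],1); dth=np.round(w[2]-np.degrees(th),1)
        cur=cur+10*(c[0]*X+c[1]*Z); th+=np.radians(dth)
        print([c[0],0,c[1],0,dth,0,255])
E
python3 plan.py
```

```text
0 0.28 [479.9  75.2  40. ]
1 0.4 [483.8  98.7  40. ]
2 0.53 [485.5 109.5  40. ]
3 0.66 [489. 120.  40.]
4 0.79 [493.6 129.2  40. ]
5 0.92 [499.4 137.3  40. ]
6 1.05 [506.1 144.3  40. ]
7 1.18 [514.2 150.4  40. ]
8 1.31 [525.2 155.7  40. ]
9 1.44 [533.1 158.4  40. ]
10 1.57 [541.4 160.   40. ]
11 1.71 [549.9 160.5  39.3]
12 1.84 [558.3 159.8  38.5]
13 1.97 [566.7 157.9  37.6]
14 2.1 [574.7 154.8  36.8]
15 2.23 [582.2 150.6  35.9]
16 2.36 [589.1 145.3  35.1]
17 2.49 [595.1 139.1  34.2]
18 2.62 [599.8 132.9  33.4]
19 2.75 [603.3 126.8  32.5]
20 2.88 [606.2 120.3  31.7]
21 3.01 [608.2 113.5  30.8]
22 3.14 [609.5 106.5  30. ]
[np.float64(-5.6), 0, np.float64(15.7), 0, np.float64(0.0), 0, 255]
[np.float64(1.8), 0, np.float64(-1.6), 0, np.float64(0.0), 0, 255]
[np.float64(0.9), 0, np.float64(-0.7), 0, np.float64(0.0), 0, 255]
[np.float64(0.9), 0, np.float64(-0.6), 0, np.float64(0.0), 0, 255]
[np.float64(0.9), 0, np.float64(-0.4), 0, np.float64(0.0), 0, 255]
[np.float64(1.0), 0, np.float64(-0.2), 0, np.float64(0.0), 0, 255]
[np.float64(1.0), 0, np.float64(-0.1), 0, np.float64(0.0), 0, 255]
[
[... 370 characters left out ...]
 np.float64(-0.8), 0, 255]
[np.float64(0.5), 0, np.float64(0.7), 0, np.float64(-0.9), 0, 255]
[np.float64(0.5), 0, np.float64(0.7), 0, np.float64(-0.8), 0, 255]
[np.float64(0.3), 0, np.float64(0.8), 0, np.float64(-0.9), 0, 255]
[np.float64(0.3), 0, np.float64(0.9), 0, np.float64(-0.8), 0, 255]
[np.float64(0.1), 0, np.float64(0.8), 0, np.float64(-0.9), 0, 255]
[np.float64(0.0), 0, np.float64(0.8), 0, np.float64(-0.8), 0, 255]
[np.float64(-0.0), 0, np.float64(0.7), 0, np.float64(-0.9), 0, 255]
[np.float64(-0.1), 0, np.float64(0.7), 0, np.float64(-0.8), 0, 255]
[np.float64(-0.2), 0, np.float64(0.7), 0, np.float64(-0.9), 0, 255]
[np.float64(-0.3), 0, np.float64(0.6), 0, np.float64(-0.8), 0, 255]
```

Emit:
{"api": "servo_tool", "payload": {
  "series": [
    [-2,0,2.4,0,0,0,255],
    [-2,0,2.4,0,0,0,255],
    [-2,0,2.4,0,0,0,255],
    [-2,0,2.4,0,0,0,255],
    [-2,0,2.4,0,0,0,255],
    [0,0,0,0,0,0,255],
    [0,0,0,0,0,0,255]
  ]
}}

```text
clock: 2.38
tcp_pos: [0.4228, -0.2314, 0.0746]
ee_rot: [0.94, -0.0, 0.341, -0.002]
contact_force: [-0.4, -0.1, 0.5]
opening: -0.0006
```

```bash
cat > look.py <<'E'
from station import robot
import cv2,sys,numpy as np
t=sys.argv[1]
a=robot.camera("side")["image"][190:300,250:400]; b=robot.camera("wrist")["image"][90:310,160:360]
a=cv2.resize(a,(600,440),interpolation=cv2.INTER_CUBIC)[:, :400+200]; b=cv2.resize(b,(400,440),interpolation=cv2.INTER_CUBIC)
im=np.hstack([a,b]); im=cv2.resize(im,(800,352))
cv2.imwrite(f"pics/l{t}.png",cv2.cvtColor(im,cv2.COLOR_RGB2BGR))
s=robot.sense(); print(round(s["clock"],2),s["tcp_pos"].round(4),s["ee_rot"].round(3),s["contact_force"].round(2))
E
python3 look.py 1
```

```text
2.48 [ 0.4234 -0.2324  0.077 ] [0.939 0.    0.343 0.   ] [-0.06 -0.31  0.01]
```

View pics/l1.png

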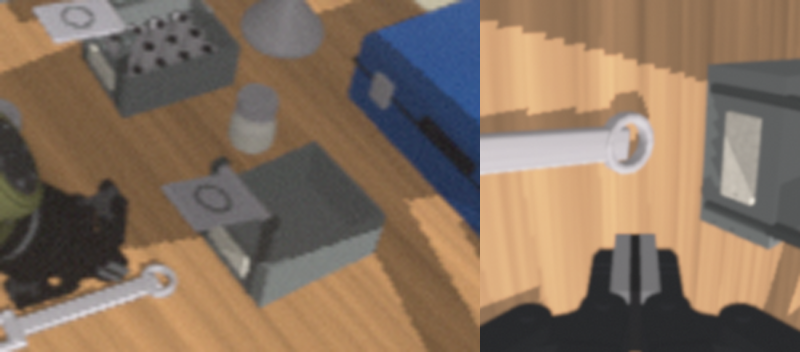

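The shut fingers (side view, about (110,265)) are in front of and below the plate's free edge, and nothing has been touched. Next I move forward under the edge.

Emit:
{"api": "servo_tool", "payload": {
  "series": [
    [1.5,0,1.2,0,0,0,255],
    [1.5,0,1.2,0,0,0,255],
    [1.5,0,1.2,0,0,0,255],
    [0,0,0,0,0,0,255],
    [0,0,0,0,0,0,255]
  ]
}}

```text
clock: 2.9
tcp_pos: [0.4813, -0.2321, 0.0787]
ee_rot: [0.939, 0.001, 0.343, 0.001]
contact_force: [0.3, -0.1, 0.2]
opening: 0.0001
```

```bash
sed -i 's/160:360/180:400/;s/(400,440)/(440,440)/;s/(800,352)/(800,338)/' look.py; python3 look.py 2
```

```text
3.0 [ 0.4801 -0.2321  0.0778] [0.939 0.    0.343 0.   ] [-0.6   0.86 -0.42]
```

View pics/l2.png

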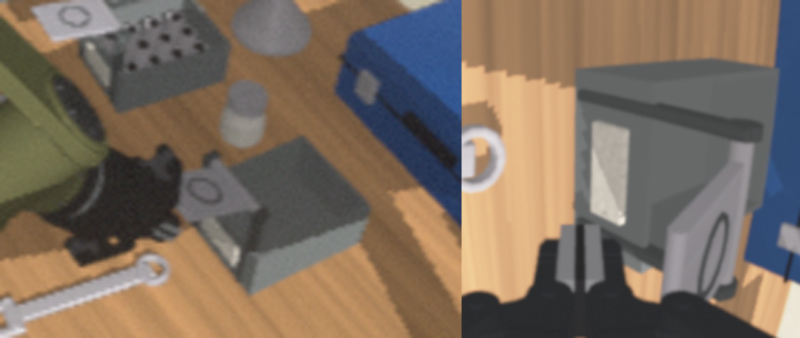

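The tips are under the free edge and clear of it (wrist view: tip at about (580,225), plate edge at about (670,260)). Now I start the upward sweep.

Emit:
{"api": "servo_tool", "payload": {
  "series": [
    [0.8,0,-0.8,0,0,0,255],
    [0.9,0,-0.8,0,0,0,255],
    [0.45,0,-0.35,0,0,0,255],
    [0.45,0,-0.35,0,0,0,255],
    [0.45,0,-0.3,0,0,0,255],
    [0.45,0,-0.3,0,0,0,255],
    [0,0,0,0,0,0,255]
  ]
}}

```text
clock: 3.58
tcp_pos: [0.4882, -0.2324, 0.1226]
ee_rot: [0.939, -0.0, 0.343, 0.001]
contact_force: [0.6, -0.3, 0.3]
opening: 0.0002
```

```bash
python3 look.py 3
```

```text
3.68 [ 0.4879 -0.2322  0.1215] [ 0.94  -0.     0.342  0.   ] [-0.05  0.37  0.17]
```

View pics/l3.png

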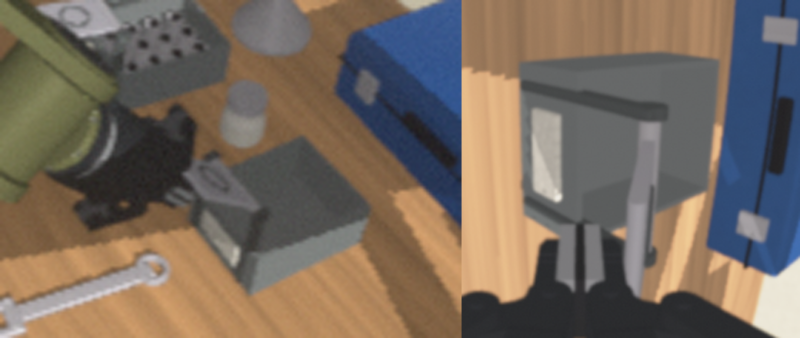

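The plate is being lifted (it now looks nearly edge-on at wrist (638,200)), and the bin hasn't moved. I continue the sweep.

Emit:
{"api": "servo_tool", "payload": {
  "series": [
    [0.9,0,-0.4,0,0,0,255],
    [1.0,0,-0.2,0,0,0,255],
    [1.0,0,-0.1,0,0,0,255],
    [1.0,0,0,0,0,0,255],
    [1.2,0,0.3,0,0,0,255],
    [0.7,0,0.3,0,0,0,255],
    [0.8,0,0.4,0,0,0,255],
    [0,0,0,0,0,0,255]
  ]
}}

```text
clock: 4.35
tcp_pos: [0.5415, -0.232, 0.1613]
ee_rot: [0.94, 0.0, 0.342, 0.0]
contact_force: [0.1, -0.2, 0.5]
opening: 0.0
```

```bash
python3 look.py 4
```

```text
4.45 [ 0.5404 -0.2318  0.1607] [ 0.94   0.     0.342 -0.   ] [-0.28 -0.34 -0.15]
```

View pics/l4.png

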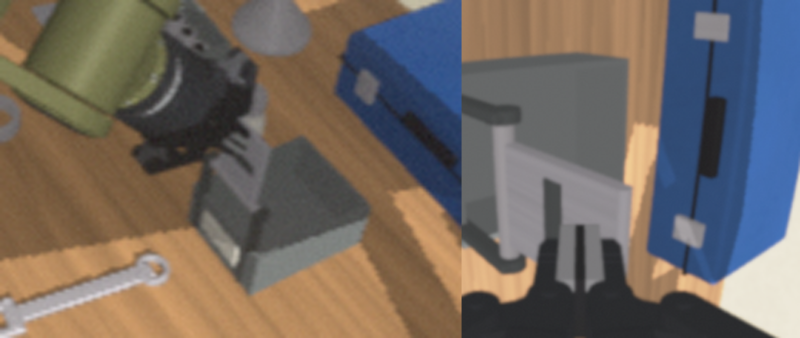

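The plate is upright with its bar face towards the hand (wrist (570,200)). I carry on over the top.

Emit:
{"api": "servo_tool", "payload": {
  "series": [
    [0.7,0,0.5,0,-0.7,0,255],
    [0.6,0,0.6,0,-0.8,0,255],
    [0.5,0,0.7,0,-0.9,0,255],
    [0.5,0,0.7,0,-0.8,0,255],
    [0.3,0,0.8,0,-0.9,0,255],
    [0.3,0,0.9,0,-0.8,0,255],
    [0.1,0,0.8,0,-0.9,0,255],
    [0,0,0.8,0,-0.8,0,255]
  ]
}}

```text
clock: 5.12
tcp_pos: [0.599, -0.2321, 0.133]
ee_rot: [0.958, -0.0, 0.287, -0.0]
contact_force: [0.6, -0.4, 0.7]
opening: 0.0
```

Emit:
{"api": "servo_tool", "payload": {
  "series": [
    [0,0,0.7,0,-0.9,0,255],
    [-0.1,0,0.7,0,-0.8,0,255],
    [0,0,0,0,0,0,255]
  ]
}}

```text
clock: 5.37
tcp_pos: [0.6057, -0.2318, 0.1197]
ee_rot: [0.962, -0.0, 0.272, -0.0]
contact_force: [-0.6, 0.1, -0.5]
opening: 0.0002
```

```bash
python3 look.py 5
```

```text
5.47 [ 0.6056 -0.2319  0.1208] [ 0.962  0.     0.273 -0.   ] [ 0.09 -0.4   0.41]
```

View pics/l5.png

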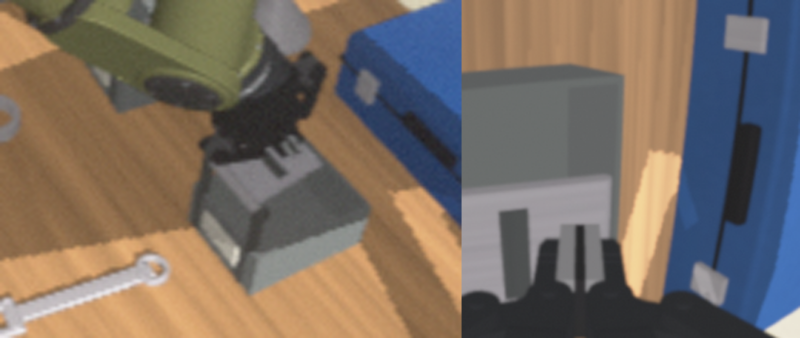

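The plate is almost down with the bar face up (bar at wrist (513,250)). I press down in small steps and watch the force.

Emit:
{"api": "servo_tool", "payload": {
  "series": [
    [-0.16,0,0.26,0,0,0,255],
    [-0.16,0,0.26,0,0,0,255],
    [-0.16,0,0.26,0,0,0,255],
    [0,0,0,0,0,0,255]
  ]
}}

```text
clock: 5.8
tcp_pos: [0.6056, -0.2319, 0.1114]
ee_rot: [0.962, -0.0, 0.273, -0.0]
contact_force: [-0.8, -0.6, -0.5]
opening: 0.0001
```

Emit:
{"api": "servo_tool", "payload": {
  "series": [
    [-0.1,0,0.17,0,0,0,255],
    [0,0,0,0,0,0,255]
  ]
}}

```text
clock: 5.97
tcp_pos: [0.6058, -0.232, 0.1098]
ee_rot: [0.962, -0.0, 0.273, -0.0]
contact_force: [0.4, 0.7, -0.1]
opening: -0.0002
```

Emit:
{"api": "servo_tool", "payload": {
  "series": [
    [-0.1,0,0.17,0,0,0,255],
    [0,0,0,0,0,0,255]
  ]
}}

```text
clock: 6.13
tcp_pos: [0.6059, -0.2319, 0.1078]
ee_rot: [0.962, 0.0, 0.273, -0.0]
contact_force: [-0.3, 0.2, 0.2]
opening: 0.0
```

Emit:
{"api": "servo_tool", "payload": {
  "series": [
    [-0.05,0,0.09,0,0,0,255],
    [0,0,0,0,0,0,255]
  ]
}}

```text
clock: 6.3
tcp_pos: [0.606, -0.232, 0.1069]
ee_rot: [0.962, 0.0, 0.273, -0.0]
contact_force: [-0.5, 0.4, 0.4]
opening: 0.0001
```

Emit:
{"api": "servo_tool", "payload": {
  "series": [
    [-0.05,0,0.09,0,0,0,255],
    [0,0,0,0,0,0,255]
  ]
}}

```text
clock: 6.47
tcp_pos: [0.6062, -0.2321, 0.1062]
ee_rot: [0.962, 0.0, 0.273, 0.0]
contact_force: [-1.6, 0.0, 3.0]
opening: 0.0001
```

```bash
python3 look.py 6
```

```text
6.57 [ 0.6062 -0.232   0.1062] [0.962 0.    0.273 0.   ] [-1.34  0.28  2.85]
```

View pics/l6.png

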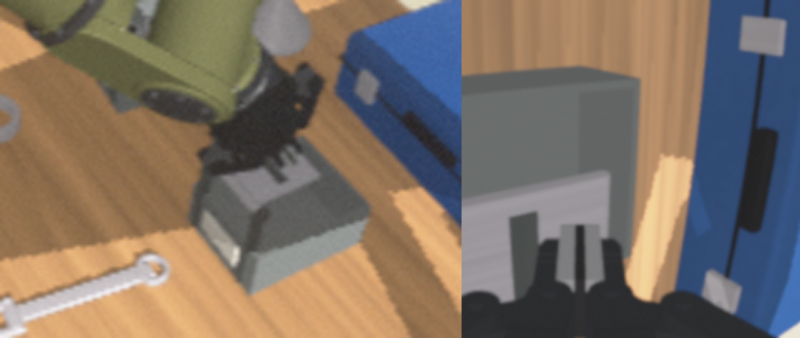

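3 N has appeared at the height I predicted for the end stop. One more slight press, then I lift away.

Emit:
{"api": "servo_tool", "payload": {
  "series": [
    [-0.03,0,0.05,0,0,0,255],
    [0,0,0,0,0,0,255]
  ]
}}

```text
clock: 6.73
tcp_pos: [0.6063, -0.2321, 0.1059]
ee_rot: [0.962, 0.0, 0.273, 0.0]
contact_force: [-3.6, 1.6, 7.3]
opening: -0.0002
```

Emit:
{"api": "servo_tool", "payload": {
  "series": [
    [0.1,0,-0.17,0,0,0,255],
    [0.5,0,-0.85,0,0,0,255],
    [1,0,-1.7,0,0,0,255],
    [1,0,-1.7,0,0,0,255],
    [1,0,-1.7,0,0,0,255],
    [1,0,-1.7,0,0,0,255],
    [0,0,-2.5,0,0,0,255],
    [0,0,-2.5,0,0,0,255]
  ]
}}

```text
clock: 7.4
tcp_pos: [0.5774, -0.2318, 0.24]
ee_rot: [0.962, 0.0, 0.273, 0.0]
contact_force: [0.6, 0.2, -0.6]
opening: 0.0003
```

Emit:
{"api": "servo_tool", "payload": {
  "series": [
    [0,0,-3,0,0,0,255],
    [0,0,-3,0,0,0,255],
    [0,0,-3,0,0,0,255],
    [0,0,0,0,0,0,255],
    [0,0,0,0,0,0,255]
  ]
}}

```text
clock: 7.82
tcp_pos: [0.5303, -0.2323, 0.3174]
ee_rot: [0.962, -0.0, 0.274, 0.001]
contact_force: [0.3, -0.3, -0.6]
opening: -0.0002
```

Run:
```python
from station import robot
import cv2,pickle
d={}
for n in ("scene","side","wrist"):
    c=robot.camera(n); d[n]=c; cv2.imwrite(f"pics/{n}9.png",cv2.cvtColor(c["image"],cv2.COLOR_RGB2BGR))
pickle.dump(d,open("cams9.pkl","wb"))
s=robot.sense(); print(s["clock"],s["tcp_pos"],s["contact_force"])
def crop(n,x,y,w,h,s,o):
    im=cv2.cvtColor(d[n]["image"],cv2.COLOR_RGB2BGR)[y:y+h,x:x+w]
    cv2.imwrite(o,cv2.resize(im,None,fx=s,fy=s,interpolation=cv2.INTER_CUBIC))
crop("scene",105,140,100,90,6,"pics/c8.png")
crop("side",290,225,90,65,8,"pics/c9.png")
```

```text
7.9667 [ 0.53057717 -0.23182125  0.31422261] [-0.40123296  0.07019111 -0.89617218]
```

View pics/scene9.png

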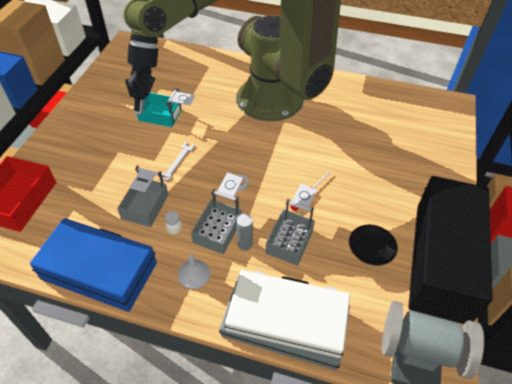

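View pics/c8.png

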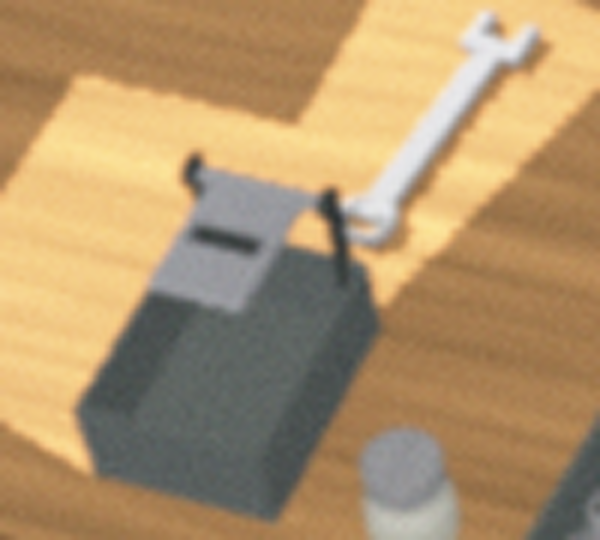

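View pics/c9.png

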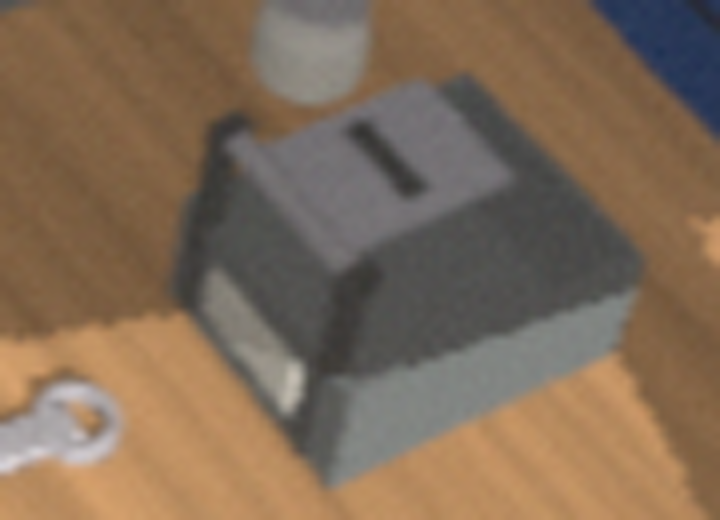

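View pics/wrist9.png

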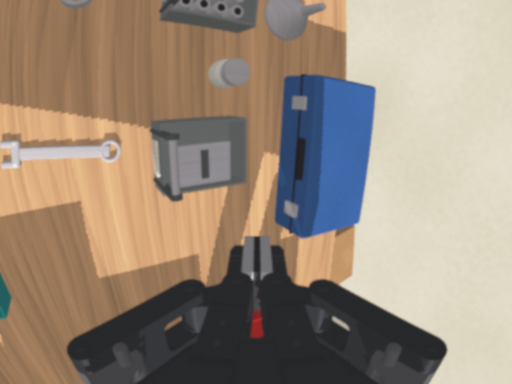

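The bar face is up and the bin corners sit at the same pixels as before. I check the plate angle and the bin shift numerically.

Run:
```python
import pickle,cv2
from fit import *
d=pickle.load(open("cams0.pkl","rb"));e=pickle.load(open("cams9.pkl","rb"))
us=np.array([(150,290),(240,312)])/6+[105,140]; ud=np.array([(425,82),(512,180)])/8+[290,225]
for a in (2.9,3.0,3.07,np.pi):
    p=(.6098,-.2332,-.0118,a)
    print(round(a,2),(proj(e["scene"],model(p,[('t',75,-25,0),('t',75,25,0)]))-us).round(1).tolist(),(proj(e["side"],model(p,[('t',75,25,0),('t',75,-25,0)]))-ud).round(1).tolist())
for n,(x,y,w,h) in {"scene":(118,195,45,35),"side":(325,250,45,35)}.items():
    f=lambda c:cv2.cvtColor(c[n]["image"],cv2.COLOR_RGB2GRAY)[y:y+h,x:x+w].astype(np.float32)
    print(n,"bin shift px",cv2.phaseCorrelate(f(d),f(e),cv2.createHanningWindow((w,h),cv2.CV_32F)))
```

```text
2.9 [[-3.2, -5.7], [-2.3, -5.3]] [[-0.2, -5.1], [0.4, -5.4]]
3.0 [[-2.9, -3.7], [-2.1, -3.3]] [[-0.2, -3.5], [0.3, -3.8]]
3.07 [[-2.6, -2.4], [-1.9, -2.0]] [[-0.3, -2.3], [0.1, -2.6]]
3.14 [[-2.3, -1.2], [-1.6, -0.8]] [[-0.6, -1.1], [-0.2, -1.4]]
scene bin shift px ((0.6124990547173184, -0.02556458386034066), 1.0112594522075888)
side bin shift px ((0.5087455778228751, 0.08635709072486009), 0.9459277047051324)
```

Run:
```python
import pickle,cv2,numpy as np
d=pickle.load(open("cams0.pkl","rb"));e=pickle.load(open("cams9.pkl","rb"))
for n,(x,y,w,h) in {"scene":(116,195,48,36),"side":(324,250,48,36)}.items():
    f=lambda c:cv2.cvtColor(c[n]["image"],cv2.COLOR_RGB2GRAY)[y:y+h,x:x+w].astype(np.float32)
    print(n,cv2.phaseCorrelate(f(d),f(e),cv2.createHanningWindow((w,h),cv2.CV_32F)))
from station import robot
print(robot.job_done())
```

```text
scene ((0.022885820512346555, -0.11887947024924728), 1.0288089822839808)
side ((0.12919110780810783, -0.04411027263541811), 0.9102310742493029)
the job is handed in; nothing more can be done
None
```

The empty bin's marker is flipped over and pressed down level, with its bar face showing, and I have handed the job in at about 8 s.

I picked the empty grey bin by its bare inside. With the fingers shut and the hand leaning 40 degrees back, easing to about 31, I pushed the plate up, over and down in one sweep. I pressed it onto its end stop until the wrist read about 8 N, then lifted clear.

**Last checks:**
- **Plate:** of the angles I tried, level (pi) fits the camera images best. It leaves the same 1–2 pixel offset the fit showed before the move.
- **Bin:** it has not visibly moved. The before-and-after shift is about 0.1 pixel in both fixed cameras. An earlier run of that check gave about 0.5 pixel; I put this down to its odd-sized image window, and it disappeared when I reran with an even one.
- **Other markers and bench items:** they look unchanged in the final scene picture; I checked these by eye only.
- **Hand:** it was at a height of 0.31 m, touching nothing.

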